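Line up media bottles by size in the bench tray

ROBOT

A 6-joint arm with a two-finger parallel gripper is mounted at the origin on the work surface. World frame = base frame: x ahead of the robot, y to its left, z up, the work surface at z = 0. Lengths are in m, angles in degrees, forces in N, time in s.
With the tool pointing down it reaches from about 0.25 to 0.725 m from the base axis. Payload 9.7 kg.
Tool frame: the origin (TCP) lies midway between the tips of the shut fingers; the grasp point (between the pads) lies 19 mm behind it; z points along the fingers, y is the line along which they close (so a half turn about z gives the same grasp; the last joint's range is limited). The gripper opens to 85 mm and grips with 20 to 120 N. Pads are 22 mm wide; open, the fingers measure 114 mm over their backs; the gripper's body (76 mm by 85 mm) begins 54 mm behind the grasp point. The pads swing forward as they close: fully open they stand 13 mm farther back than shut.
Start: joints at [-70.818, 4.979, 10.078, 95.1, 0, 90], TCP at [0.181, -0.519, 0.231] pointing down, gripper open.
Joint ranges: [-179.16, 179.16], [-48.56, 103.87], [-65.8, 70.77], [-126.05, 130.52], [-82.76, 87.17], [-180, 180]. Speed limits (degrees/s): [127.2, 127.2, 147.25, 180, 180, 180].

INTERFACE

Orientations are given as [roll, pitch, yaw] about the fixed x, y, z axes, in that order (R = Rz(yaw) Ry(pitch) Rx(roll)).
In Python, from workcell import * gives the robot as it stands.
- The arm moves only by the tool servo_tool, never from a script. Its argument "moves" is a list of rows, each a list of 4 numbers: the shift along the world's x, y, z in shares of 50 cm (1.0 is 50 cm), then the turn about the world's z in fractions of the full range, 1 being pi/2 rad. A call has 1 to 20 rows; each row is the pose to reach, as a shift and turn from the pose commanded when the call began; what a row does not reach only later rows make up. A row lasts 1/12 s, in which the tool goes at most 41.7 mm and 7.16 degrees, less where a joint would pass 70% of its speed; a pose out of reach is approached as far as the arm can. A call with a gripper value outside its range is refused whole. "claw" is the closure, from 0 (fully open) to 1 (shut), set as the call begins (left out, the last holds). The fingers move at their own pace and stop on an object; "force" is the grip in N (left out, the last holds). Time passes only in rows, so rows that repeat a pose let the fingers close. It gives the time, the measured TCP pose, the force, the opening and the grip force at its end, in the units of the state.
- get_obs(): the state, without advancing time (a new reading comes with each control period).
- camera(name): name is "scene" or "side" or "wrist"; returns the picture (480x640x3 uint8, red, green, blue); there is no depth.
- get_calibration(name): a dict with "fx", "fy", "cx", "cy" (pixels), "rvec" (rotation vector, rad) and "tvec" (3), from world to camera coordinates, as OpenCV has them; the wrist camera has in their place "tool_from_camera" (4x4, takes a point from camera to tool coordinates, whose origin is the TCP and whose axes are the flange's). Camera axes: x right, y down, z forward; pixel columns grow to the right and rows downward; lengths in m; the calibration is good to about 2 mm. A picture is of the moment at which its call begins: read the wrist's pose just before it. get_calibration takes no time and is no camera call.
- job_done(): hands the job in; it is judged then, once.
The state is a dict: "time": time; "q": joint angles; "qd": joint speeds; "joint_efforts": joint torques, N m; "ee_pos": TCP position; "tcp_rot": TCP orientation; "wrist_force": force on the tool from outside, world axes, zero at the start; "torque": the same for the moment, N m; "opening": finger opening in m; "grasp_force": force on a finger pad.
Only numpy, scipy, OpenCV 4.12 (cv2) and the standard library are available. Lean on these libraries where they do the work, as an engineer would, in place of code of your own. Each camera call takes 0.05 s, during which the arm holds its last target. There are 200 camera calls.

TASK

The clean media bottles are back from the autoclave: line all four up by size in the bench tray, each standing upright in the middle of its own round pad, with the smallest on the pad nearest the vortex mixer, then the next size up, and so on to the largest at the far end. They are glass, so set each one down gently, never let one drop, and do not knock any over.

Things in the scene. Friction and masses are not known exactly. Their poses are not given: they have to be found in the camera images.
- bottle_25: Clear glass media bottle with ribbed blue screw cap, the smallest of the four (25 ml), empty and closed, standing upright: 74 mm tall in all, body 36 mm across, cap 35 mm across and the top 22 mm of the height. Take it by the cap from above. Origin: centre of its underside, z up.
- bottle_50: Clear glass media bottle with ribbed blue screw cap, the second smallest (50 ml), empty and closed, standing upright: 91 mm tall in all, body 46 mm across, cap 43 mm across and the top 25 mm of the height. Take it by the cap from above. Origin: centre of its underside, z up.
- bottle_100: Clear glass media bottle with ribbed blue screw cap, the second largest (100 ml), empty and closed, standing upright: 105 mm tall in all, body 56 mm across, cap 54 mm across and the top 27 mm of the height. Take it by the cap from above. Origin: centre of its underside, z up.
- bottle_250: Clear glass media bottle with ribbed blue screw cap, the largest (250 ml), empty and closed, standing upright: 143 mm tall in all, body 70 mm across, cap 54 mm across and the top 27 mm of the height. Take it by the cap from above. Origin: centre of its underside, z up.
- pad_a: Round dark non-slip pad, 80 mm across and 3 mm thick, fixed in the white bench tray, at the tray's left (+y) end. The four pads are alike, in a straight row 100 mm apart from centre to centre. Origin: centre of its underside, 5 mm above the table; a bottle stands on its top face, 3 mm above the origin. The pad's y axis runs along the row. The tray (130 x 440 mm) has a rim 14 mm above the table.
- pad_b: Round dark non-slip pad, 80 mm across and 3 mm thick, fixed in the white bench tray, second from the left (+y) end. The four pads are alike, in a straight row 100 mm apart from centre to centre. Origin: centre of its underside, 5 mm above the table; a bottle stands on its top face, 3 mm above the origin. The pad's y axis runs along the row. The tray (130 x 440 mm) has a rim 14 mm above the table.
- pad_c: Round dark non-slip pad, 80 mm across and 3 mm thick, fixed in the white bench tray, third from the left (+y) end. The four pads are alike, in a straight row 100 mm apart from centre to centre. Origin: centre of its underside, 5 mm above the table; a bottle stands on its top face, 3 mm above the origin. The pad's y axis runs along the row. The tray (130 x 440 mm) has a rim 14 mm above the table.
- pad_d: Round dark non-slip pad, 80 mm across and 3 mm thick, fixed in the white bench tray, at the tray's right (-y) end. The four pads are alike, in a straight row 100 mm apart from centre to centre. Origin: centre of its underside, 5 mm above the table; a bottle stands on its top face, 3 mm above the origin. The pad's y axis runs along the row. The tray (130 x 440 mm) has a rim 14 mm above the table.
- vortex_mixer: Vortex mixer, fixed: white and grey box 125 mm wide, 164 mm high with a dark round rubber cup on a short neck on top and a black knob in front. It stands beyond one end of the tray, on its left or its right (a round mini centrifuge stands beyond the other). Origin: centre of its underside.
Not all that is in view belongs to the job. What is shaped like the pad_d but red is not meant. What is shaped like the pad_c but red is not meant.

How it is judged:
By the outcome, as a careful person would: the job done as asked, in the order asked, and still so for the second after the job is handed in, with the robot touching nothing.
It also fails if it takes over 109 s, if anything falls off the work surface, if the arm or the gripper's body presses on something with over 40 N, if the wrist force passes 120 N, or if a joint passes its speed limit or range.

## Working session

There is one attempt and no reset: what is moved stays moved. The work goes in short steps, Python scripts to look and compute and a tool call to move; the robot and the scene stay as the last step left them, time stands still between calls to the robot, and variables do not carry over. Pictures are saved under pics/ and viewed, at most 14 in all, crops included, and the job is handed in when it is done.

Besides the shell and the picture viewer there is one more tool, called after "Emit:" as name(argument=value, ...) on one line, values as JSON. servo_tool: Moves the arm, as the interface text tells. Its arguments: {"type":"object","properties":{"moves":{"type":"array","items":{"type":"array","items":{"type":"number"}}},"claw":{"type":"number"},"force":{"type":"number"}},"required":["moves"]}

```bash
mkdir -p pics
python3 - <<'E'
from workcell import *
import cv2
for n in ["scene","side"]:
    cv2.imwrite(f"pics/{n}0.png",camera(n)[:,:,::-1]); print(n,get_calibration(n))
print(get_calibration("wrist")); print(get_obs())
E
```

```text
scene {'fx': 459.32296245565897, 'fy': 459.32296245565897, 'cx': 326.5022318319842, 'cy': 240.5330573756059, 'rvec': array([ 1.29241898,  2.38741621, -0.79485743]), 'tvec': array([ 0.31682305, -0.34622329,  1.44772331])}
side {'fx': 517.6750707464671, 'fy': 517.6750707464671, 'cx': 314.0006076650572, 'cy': 236.16331436712733, 'rvec': array([ 0.35052563, -2.67566148,  1.39507066]), 'tvec': array([0.52994346, 0.11529215, 1.1584512 ])}
{'fx': 403.8970200399842, 'fy': 403.8970200399842, 'cx': 321.3511832157062, 'cy': 232.5925743845044, 'tool_from_camera': array([[ 8.04678974e-04, -9.62912621e-01, -2.69812226e-01,
         6.72406880e-02],
       [ 9.99999629e-01,  8.58199171e-04, -8.03971655e-05,
         7.64544758e-04],
       [ 3.08968074e-04, -2.69812061e-01,  9.62912954e-01,
        -1.43205205e-01],
       [ 0.00000000e+00,  0.00000000e+00,  0.00000000e+00,
         1.00000000e+00]])}
{'time': 0.1, 'q': array([-7.08166034e+01,  5.00708561e+00,  1.00374848e+01,  9.50988422e+01,
        4.34693937e-04,  9.00006334e+01]), 'qd': array([ 0.00789167, -0.0222366 ,  0.0897173 ,  0.09215224, -0.12119018,
        0.05914871]), 'joint_efforts': array([-3.81182981e-04, -5.21560800e+01,  4.65654016e+01,  1.61259033e-02,
        3.08789367e-06, -9.96220194e-06]), 'ee_pos': array([ 0.18065897, -0.51925978,  0.23064873]), 'tcp_rot': array([-1.79931557e+02, -4.33936970e-04,  1.91827627e+01]), 'wrist_force': array([ 1.21411835,  0.82576581, -0.25730088]), 'torque': array([ 0.00553161, -0.00756974, -0.01084246]), 'grasp_force': 0.0, 'opening': 0.0854801864768603}
```

View pics/scene0.png

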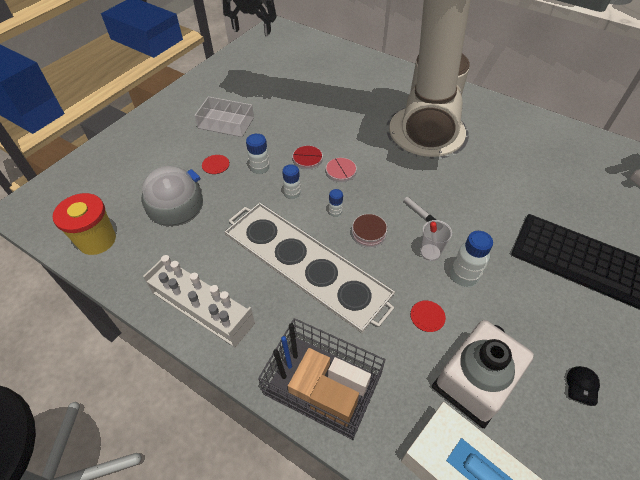

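View pics/side0.png

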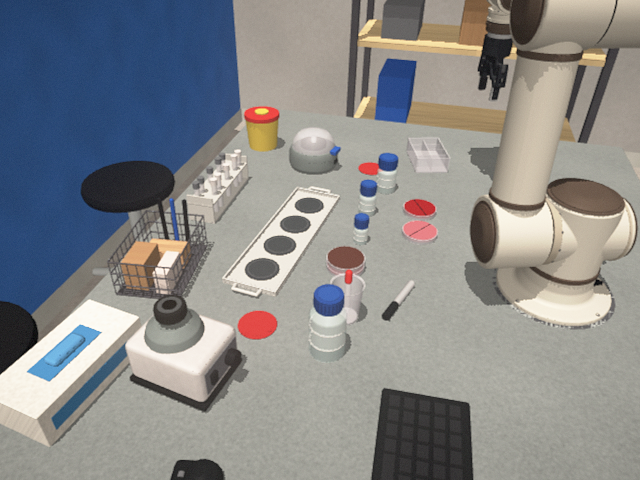

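The scene view faces the robot, so image left is -y. The mixer (490,365) stands at the +y end of the tray, beside pad_a (354,295). The target order is 25→a, 50→b (321,272), 100→c (290,251), 250→d (262,231).

Candidates, by scene pixel:
- **Bottles:** blue caps at (336,195) for the 25, (291,173) for the 50, (257,142) for the 100 and (479,243) for the 250.
- **Not bottles:** centrifuge latch (194,176) and basket pen (287,350).
- **Not pads:** red discs at (215,163) and (428,315), and the petri dishes.

```bash
cat > h.py <<'E'
import numpy as np, cv2
from scipy.optimize import least_squares
def proj(P,c):
    K=np.array([[c['fx'],0,c['cx']],[0,c['fy'],c['cy']],[0,0,1.]])
    return cv2.projectPoints(np.asarray(P,float).reshape(-1,3),c['rvec'],c['tvec'],K,None)[0].reshape(-1,2)
def blob(mask,seed):
    n,l,s,ce=cv2.connectedComponentsWithStats(mask.astype(np.uint8))
    m=[i for i in range(1,n) if s[i][4]>25]
    i=min(m,key=lambda i:np.hypot(*(ce[i]-seed))); return ce[i],s[i][4]
a=np.linspace(0,2*np.pi,60)
def cyl(x,y,r,z0,z1): return np.vstack([np.c_[x+r*np.cos(a),y+r*np.sin(a),0*a+z] for z in (z0,z1)])
def hullc(p):
    h=cv2.convexHull(p.astype(np.float32)); M=cv2.moments(h); return np.array([M['m10']/M['m00'],M['m01']/M['m00']]),M['m00']
def solve(obs,cals,r,z0,z1,x0=(0.5,0)):
    f=lambda v:np.concatenate([hullc(proj(cyl(*v,r,z0,z1),c))[0]-o for o,c in zip(obs,cals)])
    s=least_squares(f,x0,diff_step=1e-3); return s.x,s.fun,[hullc(proj(cyl(*s.x,r,z0,z1),c))[1] for c in cals]
B={'25':(.074,.035,.022),'50':(.091,.043,.025),'100':(.105,.054,.027),'250':(.143,.054,.027)}
def blue(im):
    h=cv2.cvtColor(im,cv2.COLOR_RGB2HSV); return (h[...,0]>100)&(h[...,0]<130)&(h[...,1]>140)
E
cat > m.py <<'E'
from workcell import *
from h import *
np.set_printoptions(precision=4,suppress=True)
ims=[camera(n) for n in("scene","side")]; C=[get_calibration(n) for n in("scene","side")]
S={'25':((336,195),(361,220)),'50':((291,173),(368,187)),'100':((257,142),(388,159)),'250':((479,243),(328,299))}
for k,(H,d,hc) in B.items():
    o=[blob(blue(i),s) for i,s in zip(ims,S[k])]
    x,res,A=solve([q[0] for q in o],C,d/2,H-hc,H)
    print(k,x,'res',res,'area',[q[1] for q in o],A,'r',np.hypot(*x))
P={'a':((354,295),(262,269)),'b':((321,272),(279,245)),'c':((290,251),(295,225)),'d':((262,231),(308,205))}
pp=[]
for k,s in P.items():
    o=[blob(i.max(2)<90,q) for i,q in zip(ims,s)]
    x,res,A=solve([q[0] for q in o],C,.04,.0079,.008)
    print(k,x,'res',res,'area',[q[1] for q in o],A); pp.append(x)
pp=np.array(pp);print(np.linalg.norm(np.diff(pp,axis=0),axis=1))
t=np.arange(4)-1.5; dr=(t@pp)/5; m=pp.mean(0); u=dr/np.linalg.norm(dr)*.1; print('fit',m+t[:,None]*u, 'row ang',np.degrees(np.arctan2(*u[::-1])))
# other object heights
crop=np.hstack([cv2.resize(ims[0][120:340,200:520],(640,440))]); cv2.imwrite('pics/crop.png',crop[:,:,::-1])
E
python3 m.py
```

```text
25 [ 0.4445 -0.0653] res [-1.3564  0.1423  0.4598  2.0943] area [np.int32(126), np.int32(82)] [183.24998007621616, 197.49008423788473] r 0.44930933946166673
50 [ 0.4511 -0.2045] res [-1.3901  0.8469  1.0382  2.0262] area [np.int32(164), np.int32(109)] [255.8450043166522, 239.12853500293568] r 0.49532769763002005
100 [ 0.4196 -0.3387] res [-0.0894  0.6871  0.4836 -0.2774] area [np.int32(259), np.int32(256)] [350.6582855411107, 298.7798305468168] r 0.539262603260279
250 [0.4433 0.3059] res [-2.519  -0.4338 -0.0384  3.1944] area [np.int32(514), np.int32(453)] [573.1323634113651, 817.9278676607646] r 0.5386300648328238
a [0.7272 0.1233] res [-16.4844  29.0683  30.7163  19.0162] area [np.int32(766), np.int32(31)] [905.2526025949046, 581.8273408261593]
b [0.7331 0.059 ] res [-8.8076 39.842  38.6914  2.7435] area [np.int32(695), np.int32(31)] [860.2578179934062, 511.9477034667507]
c [ 0.7399 -0.0061] res [ -2.7392  49.5465  45.8571 -12.4499] area [np.int32(630), np.int32(31)] [818.498437046539, 451.98728635930456]
d [ 0.7466 -0.0707] res [  1.907   58.3202  52.3837 -26.3594] area [np.int32(574), np.int32(31)] [779.7807059080806, 401.37164172984194]
[0.0646 0.0655 0.065 ]
fit [[ 0.7217  0.1757]
 [ 0.7317  0.0762]
 [ 0.7417 -0.0233]
 [ 0.7517 -0.1228]] row ang -84.25950479864727
```

View pics/crop.png

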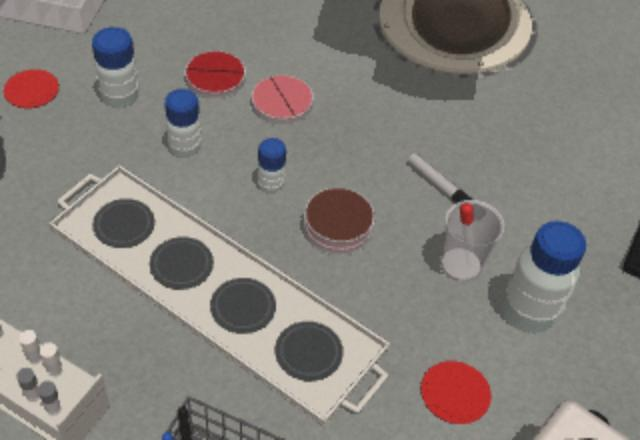

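The crop confirms four blue-capped bottles of increasing size and four dark pads in the tray, with a beaker close to the 250. My colour masks cut off the shaded caps and the side-view pads, so I'll refine them.

```bash
sed -i 's/^    h=cv2.cvtColor.*/    i=im.astype(int); return (i[...,2]-i[...,0]>30)\&(i[...,2]>1.5*i[...,0])/' h.py
sed -i "s/i.max(2)<90/(i.max(2)<110)/" m.py; sed -i "s/^# other.*/print(ims[1][[269,245,225,205,300],[262,279,295,308,300]],ims[1][225,355:370])/" m.py; python3 m.py
```

```text
25 [ 0.4456 -0.06  ] res [ 0.2435 -0.1363 -0.1555 -0.3192] area [np.int32(192), np.int32(200)] [183.94756521494128, 198.86476377863437] r 0.4496610871740189
50 [ 0.4531 -0.1974] res [ 0.2096 -0.1605 -0.1783 -0.286 ] area [np.int32(258), np.int32(234)] [257.1661154560279, 241.13836551038548] r 0.49422368493052304
100 [ 0.4218 -0.3365] res [ 0.1167 -0.1847 -0.1661 -0.1073] area [np.int32(350), np.int32(289)] [351.71016408049036, 299.32008720049635] r 0.5396372016309613
250 [0.4426 0.3108] res [ 0.1862  0.0771  0.0309 -0.2495] area [np.int32(565), np.int32(799)] [575.2835041175131, 826.2097286097705] r 0.5408001798748764
a [0.6416 0.1159] res [ 0.2767 -0.1428 -0.1871 -0.3777] area [np.int32(787), np.int32(538)] [794.0337021215819, 598.090965841664]
b [0.6309 0.0165] res [ 0.22   -0.1021 -0.1496 -0.3234] area [np.int32(715), np.int32(452)] [716.5518769281916, 495.4559579703491]
c [ 0.6205 -0.083 ] res [ 0.2301 -0.1931 -0.2357 -0.3195] area [np.int32(651), np.int32(380)] [649.1331488140859, 415.0009623726364]
d [ 0.6098 -0.1824] res [ 0.1926 -0.1862 -0.2245 -0.2667] area [np.int32(589), np.int32(329)] [589.6879121005768, 351.13486196822487]
[0.1001 0.1    0.1   ]
fit [[ 0.6416  0.1159]
 [ 0.631   0.0165]
 [ 0.6204 -0.083 ]
 [ 0.6099 -0.1824]] row ang -96.06221188424752
[[ 96  95  94]
 [ 94  94  92]
 [ 98  97  95]
 [ 92  93  93]
 [168 168 159]] [[ 51  67 116]
 [ 52  66 109]
 [ 55  69 114]
 [ 52  67 108]
 [ 57  72 117]
 [ 59  77 124]
 [ 56  69 114]
 [ 54  70 114]
 [ 56  71 115]
 [ 54  67 112]
 [ 53  64 104]
 [ 50  61  99]
 [ 45  54  97]
 [131 132 131]
 [180 179 167]]
```

Residuals are under 0.4 px, the areas match, and pad spacing is 100 mm, so the fix is good. I'll move over bottle_25 with the jaw line perpendicular to the row.

Careful with the scale: shifts go in shares of 50 cm and turns go in shares of pi/2 rad. That gives: 45.9 cm / 50 = 0.918, 26.5 cm / 50 = 0.53, 1.13 rad / 1.5708 = 0.7194.

Emit:
servo_tool(moves=[[0.04,0.08,0,0.0637],[0.09,0.16,0,0.1273],[0.14,0.24,0,0.191],[0.18,0.31,0,0.2546],[0.22,0.38,0,0.3183],[0.26,0.45,-0.02,0.382],[0.3,0.52,-0.04,0.4456],[0.34,0.59,-0.06,0.5093],[0.38,0.66,-0.1,0.573],[0.42,0.73,-0.12,0.6366],[0.46,0.8,-0.14,0.6875],[0.5,0.87,-0.18,0.7194],[0.53,0.918,-0.2,0.7194],[0.53,0.918,-0.2,0.7194],[0.53,0.918,-0.2,0.7194],[0.53,0.918,-0.2,0.7194]], claw=0, force=30)

```text
time: 1.63
ee_pos: [0.4455, -0.0604, 0.1314]
tcp_rot: [-180.0, 0.0, 84.0]
wrist_force: [-1.3, -0.0, -0.0]
opening: 0.0855
grasp_force: 0.0
```

Run:
```python
from workcell import *
import cv2
o=get_obs();print(o['time'],o['ee_pos'],o['tcp_rot'],o['q'])
cv2.imwrite("pics/w1.png",camera("wrist")[:,:,::-1])
```

```text
1.6333 [ 0.44553488 -0.06039509  0.13136105] [-1.79970724e+02  1.55986844e-02  8.39943253e+01] [-7.70931789e+00 -9.59898853e+00 -1.50732224e+01  8.45545650e+01
 -1.64621432e-02  8.82963649e+01]
```

View pics/w1.png

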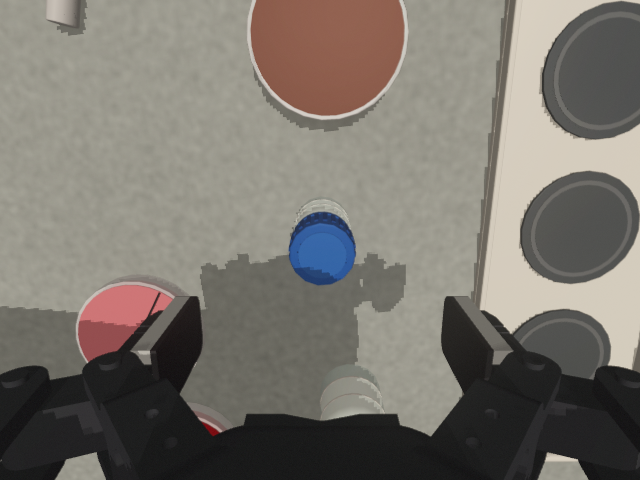

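The wrist view shows the 25's blue cap at (322,255). By hand calculation that is within 1 mm of the tool axis, so I'll descend and grip.

Emit:
servo_tool(moves=[[0,0,-0.03,0],[0,0,-0.06,0],[0,0,-0.1,0],[0,0,-0.14,0],[0,0,-0.16,0],[0,0,-0.176,0],[0,0,-0.176,0],[0,0,-0.176,0]])

```text
time: 2.35
ee_pos: [0.4459, -0.061, 0.044]
tcp_rot: [180.0, 0.0, 83.9]
wrist_force: [0.4, 0.8, -0.1]
opening: 0.0856
grasp_force: 0.0
```

Emit:
servo_tool(moves=[[0,0,0,0],[0,0,0,0],[0,0,0,0],[0,0,0,0],[0,0,0,0],[0,0,0,0],[0,0,0,0],[0,0,0,0],[0,0,0,0],[0,0,0,0],[0,0,0,0],[0,0,0,0]], claw=1, force=25)

```text
time: 3.35
ee_pos: [0.446, -0.0605, 0.0438]
tcp_rot: [180.0, 0.0, 83.9]
wrist_force: [-1.4, 0.5, 5.7]
opening: 0.0343
grasp_force: 24.9
```

Scaled: 19.6 cm / 50 = 0.392, 17.6 cm / 50 = 0.352.

Emit:
servo_tool(moves=[[0,0,0.006,0],[0,0,0.02,0],[0,0,0.05,0],[0,0,0.09,0],[0,0,0.12,0],[0.02,0.02,0.13,0],[0.06,0.054,0.13,0],[0.11,0.1,0.13,0],[0.17,0.152,0.13,0],[0.23,0.206,0.13,0],[0.29,0.26,0.13,0],[0.34,0.304,0.13,0],[0.372,0.334,0.13,0],[0.392,0.352,0.13,0],[0.392,0.352,0.13,0],[0.392,0.352,0.13,0],[0.392,0.352,0.13,0]])

```text
time: 4.77
ee_pos: [0.6411, 0.115, 0.1082]
tcp_rot: [-180.0, 0.0, 83.9]
wrist_force: [-0.1, 0.4, -0.4]
opening: 0.0341
grasp_force: 25.1
```

Scaled: -5.4 cm / 50 = -0.108, -5.3 cm / 50 = -0.106.

Emit:
servo_tool(moves=[[0,0,-0.02,0],[0,0,-0.05,0],[0,0,-0.074,0],[0,0,-0.09,0],[0,0,-0.1,0],[0,0,-0.104,0],[0,0,-0.106,0],[0,0,-0.108,0],[0,0,-0.108,0],[0,0,-0.108,0],[0,0,-0.108,0]])

```text
time: 5.68
ee_pos: [0.642, 0.1156, 0.0547]
tcp_rot: [180.0, -0.0, 83.9]
wrist_force: [-0.6, -0.1, -1.0]
opening: 0.0343
grasp_force: 25.1
```

Run:
```python
from workcell import *
import cv2
o=get_obs();print(o['time'],o['ee_pos'],o['wrist_force'],o['opening'])
cv2.imwrite("pics/s2.png",cv2.resize(camera("side")[180:320,160:400],(800,467))[:,:,::-1])
```

```text
5.6833 [0.64195659 0.11562859 0.05471189] [-0.55092066 -0.05499296 -1.04882506] 0.03431511012998388
```

View pics/s2.png

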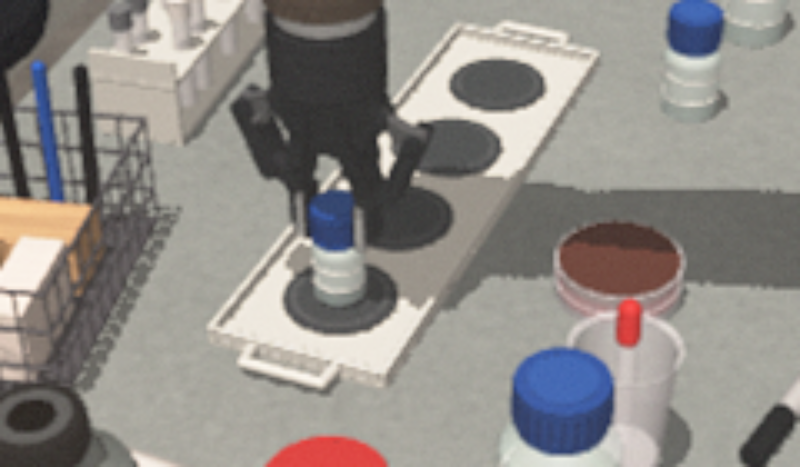

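The side crop shows the 25 upright over pad_a, just above its surface. I'll lower it slowly.

Emit:
servo_tool(moves=[[0,0,-0.001,0],[0,0,-0.002,0],[0,0,-0.003,0],[0,0,-0.004,0],[0,0,-0.005,0],[0,0,-0.005,0]])

```text
time: 6.23
ee_pos: [0.6418, 0.1156, 0.052]
tcp_rot: [180.0, -0.0, 83.9]
wrist_force: [-0.2, -0.2, 0.8]
opening: 0.0342
grasp_force: 25.3
```

Scaled: -0.09 cm / 50 = -0.0018, -0.06 cm / 50 = -0.0012.

Emit:
servo_tool(moves=[[0,0,-0.0006,0],[0,0,-0.0012,0],[0,0,-0.0018,0],[0,0,-0.0018,0]])

```text
time: 6.57
ee_pos: [0.6418, 0.1156, 0.0519]
tcp_rot: [180.0, -0.0, 83.9]
wrist_force: [-3.8, -0.1, 6.9]
opening: 0.0343
grasp_force: 25.8
```

Contact at 6.9 N. Next I ease off, open part way and rise.

Emit:
servo_tool(moves=[[0,0,0.001,0],[0,0,0.001,0],[0,0,0.001,0],[0,0,0.001,0],[0,0,0.001,0],[0,0,0.001,0]], claw=0.4)

```text
time: 7.07
ee_pos: [0.6417, 0.1155, 0.0512]
tcp_rot: [-180.0, 0.0, 83.9]
wrist_force: [-0.2, 0.8, -0.4]
opening: 0.0514
grasp_force: 0.0
```

Scaled: 11 cm / 50 = 0.22, 8 cm / 50 = 0.16.

Emit:
servo_tool(moves=[[0,0,0.01,0],[0,0,0.03,0],[0,0,0.06,0],[0,0,0.1,0],[0,0,0.16,0],[0,0,0.22,0]])

```text
time: 7.57
ee_pos: [0.6413, 0.1155, 0.163]
tcp_rot: [-180.0, 0.0, 83.9]
wrist_force: [1.0, -0.1, 0.5]
opening: 0.0515
grasp_force: 0.0
```

Scaled: -31.3 cm / 50 = -0.626, -18.8 cm / 50 = -0.376.

Emit:
servo_tool(moves=[[-0.04,-0.066,0,0],[-0.08,-0.132,0,0],[-0.12,-0.2,0,0],[-0.16,-0.266,0,0],[-0.2,-0.332,0,0],[-0.24,-0.4,0,0],[-0.28,-0.466,0,0],[-0.32,-0.532,0,0],[-0.356,-0.592,0,0],[-0.376,-0.626,-0.02,0],[-0.376,-0.626,-0.04,0],[-0.376,-0.626,-0.05,0],[-0.376,-0.626,-0.05,0],[-0.376,-0.626,-0.05,0]], claw=0)

```text
time: 8.73
ee_pos: [0.4541, -0.1967, 0.1366]
tcp_rot: [-180.0, -0.0, 84.0]
wrist_force: [0.9, -0.3, 0.1]
opening: 0.0854
grasp_force: 0.0
```

```bash
cat > wc.py <<'E'
# where the cap-top disc seen by wrist camera lies relative to TCP (world cm); arg: cap top z
import sys; from workcell import *
from h import *
from scipy.spatial.transform import Rotation as R
o=get_obs(); im=camera("wrist"); c=get_calibration("wrist"); T=c['tool_from_camera']
i=im.astype(int); h,r=float(sys.argv[1]),float(sys.argv[2])/2; hc=float(sys.argv[3])
m=blue(im); ce,A=blob(m*(np.arange(480)[:,None]<400),(321,250))
Rw=R.from_euler('xyz',o['tcp_rot'],degrees=True).as_matrix(); W=np.eye(4); W[:3,:3]=Rw; W[:3,3]=o['ee_pos']
V=np.linalg.inv(W@T); c=dict(c,rvec=cv2.Rodrigues(V[:3,:3])[0],tvec=V[:3,3])
x,res,Am=solve([ce],[c],r,h-hc,h,o['ee_pos'][:2])
print(o['time'],'tcp',o['ee_pos'],'cap',x,'delta cm',(x-o['ee_pos'][:2])*100,'pix',ce,A,Am,res)
E
python3 wc.py .091 .043 .025
```

```text
8.7333 tcp [ 0.4541098  -0.1966754   0.13663955] cap [ 0.45246129 -0.19782905] delta cm [-0.16485113 -0.11536479] pix [319.55807917 256.9307268 ] 6164 [6318.143593842164] [5.76486570e-07 1.16860258e-06]
```

Scaled: -7.7 cm / 50 = -0.154, -1.5 cm / 50 = -0.03.

Emit:
servo_tool(moves=[[-0.001,-0.001,-0.03,0],[-0.001,-0.001,-0.07,0],[-0.001,-0.001,-0.11,0],[-0.001,-0.001,-0.14,0],[-0.001,-0.001,-0.154,0],[-0.001,-0.001,-0.154,0],[-0.001,-0.001,-0.154,0]])

```text
time: 9.37
ee_pos: [0.4537, -0.1976, 0.0601]
tcp_rot: [180.0, 0.0, 84.0]
wrist_force: [-0.2, 0.9, 0.4]
opening: 0.0854
grasp_force: 0.0
```

Emit:
servo_tool(moves=[[0,0,0,0],[0,0,0,0],[0,0,0,0],[0,0,0,0],[0,0,0,0],[0,0,0,0],[0,0,0,0],[0,0,0,0],[0,0,0,0],[0,0,0,0],[0,0,0,0]], claw=1, force=25)

```text
time: 10.28
ee_pos: [0.4536, -0.1982, 0.0602]
tcp_rot: [179.9, 0.0, 83.9]
wrist_force: [-1.6, -0.0, 5.9]
opening: 0.0424
grasp_force: 25.1
```

Scaled: 21.4 cm / 50 = 0.428, 20 cm / 50 = 0.4.

Emit:
servo_tool(moves=[[0,0,0.006,0],[0,0,0.02,0],[0,0,0.05,0],[0,0,0.09,0],[0,0,0.12,0],[0.016,0.02,0.13,0],[0.05,0.06,0.13,0],[0.096,0.116,0.13,0],[0.146,0.176,0.13,0],[0.196,0.236,0.13,0],[0.246,0.296,0.13,0],[0.296,0.356,0.13,0],[0.332,0.4,0.13,0],[0.356,0.428,0.13,0],[0.356,0.428,0.13,0],[0.356,0.428,0.13,0],[0.356,0.428,0.13,0]])

```text
time: 11.7
ee_pos: [0.6307, 0.0161, 0.1239]
tcp_rot: [-179.9, 0.0, 83.9]
wrist_force: [-0.1, -0.3, -1.0]
opening: 0.0421
grasp_force: 25.8
```

Scaled: -5.4 cm / 50 = -0.108, -5.3 cm / 50 = -0.106.

Emit:
servo_tool(moves=[[0,0,-0.02,0],[0,0,-0.05,0],[0,0,-0.074,0],[0,0,-0.09,0],[0,0,-0.1,0],[0,0,-0.104,0],[0,0,-0.106,0],[0,0,-0.108,0],[0,0,-0.108,0],[0,0,-0.108,0]])

```text
time: 12.53
ee_pos: [0.6315, 0.0161, 0.0709]
tcp_rot: [180.0, -0.0, 83.9]
wrist_force: [-0.7, 0.5, -0.4]
opening: 0.0421
grasp_force: 25.8
```

Scaled: -0.25 cm / 50 = -0.005, -0.2 cm / 50 = -0.004.

Emit:
servo_tool(moves=[[0,0,-0.001,0],[0,0,-0.002,0],[0,0,-0.003,0],[0,0,-0.004,0],[0,0,-0.005,0],[0,0,-0.005,0]])

```text
time: 13.03
ee_pos: [0.6313, 0.0161, 0.0683]
tcp_rot: [180.0, -0.0, 83.9]
wrist_force: [-0.7, 1.0, 3.8]
opening: 0.0423
grasp_force: 26.1
```

Scaled: -0.06 cm / 50 = -0.0012, -0.03 cm / 50 = -0.0006.

Emit:
servo_tool(moves=[[0,0,-0.0006,0],[0,0,-0.0012,0],[0,0,-0.0012,0]])

```text
time: 13.28
ee_pos: [0.6313, 0.0161, 0.0683]
tcp_rot: [180.0, -0.0, 83.9]
wrist_force: [-2.2, -0.6, 7.5]
opening: 0.0422
grasp_force: 26.6
```

Scaled: 0.05 cm / 50 = 0.001.

Emit:
servo_tool(moves=[[0,0,0.001,0],[0,0,0.001,0],[0,0,0.001,0],[0,0,0.001,0],[0,0,0.001,0],[0,0,0.001,0]], claw=0.3)

```text
time: 13.78
ee_pos: [0.6312, 0.016, 0.0676]
tcp_rot: [-180.0, 0.0, 83.9]
wrist_force: [-0.1, 0.0, 0.9]
opening: 0.0598
grasp_force: 0.0
```

Scaled: 10 cm / 50 = 0.2, 8 cm / 50 = 0.16.

Emit:
servo_tool(moves=[[0,0,0.01,0],[0,0,0.03,0],[0,0,0.06,0],[0,0,0.1,0],[0,0,0.16,0],[0,0,0.2,0]])

```text
time: 14.28
ee_pos: [0.6315, 0.016, 0.1713]
tcp_rot: [179.9, -0.0, 83.9]
wrist_force: [1.1, -0.3, 1.0]
opening: 0.06
grasp_force: 0.0
```

Emit:
servo_tool(moves=[[-0.04,-0.066,0,0],[-0.08,-0.134,0,0],[-0.12,-0.202,0,0],[-0.16,-0.27,0,0],[-0.2,-0.336,0,0],[-0.24,-0.404,0,0],[-0.28,-0.472,0,0],[-0.32,-0.54,0,0],[-0.36,-0.608,0,0],[-0.396,-0.67,0,0],[-0.418,-0.706,-0.02,0],[-0.418,-0.706,-0.03,0],[-0.418,-0.706,-0.03,0],[-0.418,-0.706,-0.03,0],[-0.418,-0.706,-0.03,0]], claw=0)

```text
time: 15.53
ee_pos: [0.4229, -0.3363, 0.1536]
tcp_rot: [180.0, 0.0, 84.0]
wrist_force: [0.9, 0.7, 0.4]
opening: 0.0853
grasp_force: 0.0
```

```bash
python3 wc.py .105 .054 .027
```

```text
15.5333 tcp [ 0.42289274 -0.33631694  0.15361144] cap [ 0.42097039 -0.33648415] delta cm [-0.19223533 -0.01672088] pix [318.75867732 253.06241104] 9133 [9377.494975539856] [-6.61395120e-07  3.53659914e-07]
```

Scaled: -8 cm / 50 = -0.16, -7.2 cm / 50 = -0.144.

Emit:
servo_tool(moves=[[-0.002,0,-0.03,0],[-0.002,0,-0.07,0],[-0.002,0,-0.11,0],[-0.002,0,-0.144,0],[-0.002,0,-0.16,0],[-0.002,0,-0.16,0],[-0.002,0,-0.16,0]])

```text
time: 16.17
ee_pos: [0.4216, -0.3366, 0.0734]
tcp_rot: [180.0, 0.0, 84.0]
wrist_force: [-0.6, -0.3, 0.6]
opening: 0.0852
grasp_force: 0.0
```

Emit:
servo_tool(moves=[[0,0,0,0],[0,0,0,0],[0,0,0,0],[0,0,0,0],[0,0,0,0],[0,0,0,0],[0,0,0,0],[0,0,0,0],[0,0,0,0],[0,0,0,0]], claw=1, force=28)

```text
time: 17.0
ee_pos: [0.4217, -0.3373, 0.0741]
tcp_rot: [179.9, 0.1, 83.9]
wrist_force: [-0.2, 0.9, 6.7]
opening: 0.0527
grasp_force: 29.2
```

Scaled: 25.4 cm / 50 = 0.508, 19.9 cm / 50 = 0.398.

Emit:
servo_tool(moves=[[0,0,0.006,0],[0,0,0.02,0],[0,0,0.05,0],[0,0,0.09,0],[0,0,0.12,0],[0.016,0.02,0.13,0],[0.046,0.06,0.13,0],[0.088,0.112,0.13,0],[0.134,0.172,0.13,0],[0.18,0.23,0.13,0],[0.226,0.288,0.13,0],[0.272,0.348,0.13,0],[0.318,0.406,0.13,0],[0.36,0.46,0.13,0],[0.384,0.492,0.13,0],[0.398,0.508,0.13,0],[0.398,0.508,0.13,0],[0.398,0.508,0.13,0],[0.398,0.508,0.13,0]])

```text
time: 18.58
ee_pos: [0.6196, -0.0838, 0.1377]
tcp_rot: [-180.0, 0.0, 83.9]
wrist_force: [0.2, -0.2, -1.5]
opening: 0.0533
grasp_force: 30.1
```

Scaled: -5.4 cm / 50 = -0.108, -5.3 cm / 50 = -0.106.

Emit:
servo_tool(moves=[[0,0,-0.02,0],[0,0,-0.05,0],[0,0,-0.074,0],[0,0,-0.09,0],[0,0,-0.1,0],[0,0,-0.104,0],[0,0,-0.106,0],[0,0,-0.108,0],[0,0,-0.108,0],[0,0,-0.108,0]])

```text
time: 19.42
ee_pos: [0.6205, -0.083, 0.0843]
tcp_rot: [180.0, 0.0, 83.9]
wrist_force: [0.2, 0.5, -2.4]
opening: 0.0532
grasp_force: 30.1
```

Scaled: -0.25 cm / 50 = -0.005, -0.2 cm / 50 = -0.004.

Emit:
servo_tool(moves=[[0,0,-0.001,0],[0,0,-0.002,0],[0,0,-0.003,0],[0,0,-0.004,0],[0,0,-0.005,0],[0,0,-0.005,0]])

```text
time: 19.92
ee_pos: [0.6203, -0.0829, 0.0822]
tcp_rot: [180.0, -0.0, 83.9]
wrist_force: [-3.0, 0.5, 4.1]
opening: 0.0532
grasp_force: 30.6
```

Scaled: -0.05 cm / 50 = -0.001, -0.03 cm / 50 = -0.0006.

Emit:
servo_tool(moves=[[0,0,-0.0006,0],[0,0,-0.001,0],[0,0,-0.001,0]])

```text
time: 20.17
ee_pos: [0.6203, -0.0829, 0.0821]
tcp_rot: [179.9, -0.0, 83.9]
wrist_force: [-4.3, -0.4, 8.0]
opening: 0.0533
grasp_force: 30.9
```

Scaled: 0.05 cm / 50 = 0.001.

Emit:
servo_tool(moves=[[0,0,0.001,0],[0,0,0.001,0],[0,0,0.001,0],[0,0,0.001,0],[0,0,0.001,0],[0,0,0.001,0]], claw=0.16)

```text
time: 20.67
ee_pos: [0.6202, -0.083, 0.0811]
tcp_rot: [-180.0, -0.0, 83.9]
wrist_force: [-0.7, -0.3, 0.1]
opening: 0.072
grasp_force: 0.0
```

Scaled: 13 cm / 50 = 0.26, 11 cm / 50 = 0.22.

Emit:
servo_tool(moves=[[0,0,0.01,0],[0,0,0.03,0],[0,0,0.06,0],[0,0,0.1,0],[0,0,0.16,0],[0,0,0.22,0],[0,0,0.26,0]])

```text
time: 21.25
ee_pos: [0.6205, -0.083, 0.2155]
tcp_rot: [179.8, 0.0, 83.9]
wrist_force: [0.9, 0.9, 0.6]
opening: 0.0722
grasp_force: 0.0
```

Run:
```python
from workcell import *
from h import *
np.set_printoptions(precision=4,suppress=True)
ims=[camera(n) for n in("scene","side")]; C=[get_calibration(n) for n in("scene","side")]
H,d,hc=B['250']; o=[blob(blue(i),s)[0] for i,s in zip(ims,((479,243),(328,299)))]
print(solve(o,C,d/2,H-hc,H)[0])
red=lambda i:(i[...,0]>150)&(i[...,1]<80)
# red-tipped stick and beaker: triangulate by hand-picked pixels
def tri(p):
    Ps=[]
    for c in C:
        K=np.array([[c['fx'],0,c['cx']],[0,c['fy'],c['cy']],[0,0,1.]]); Ps.append(K@np.c_[cv2.Rodrigues(c['rvec'])[0],c['tvec']])
    X=cv2.triangulatePoints(Ps[0],Ps[1],np.float64(p[0]),np.float64(p[1])); return X[:3,0]/X[3]
print('redtip',tri(((433,227),(348,276))),'rim',tri(((437,228),(347,281))))
cv2.imwrite("pics/s3.png",np.hstack([i[120:340,180:500] for i in ims])[:,:,::-1])
```

```text
[0.4426 0.3108]
redtip [0.4279 0.1993 0.0973] rim [0.4262 0.2098 0.095 ]
```

View pics/s3.png

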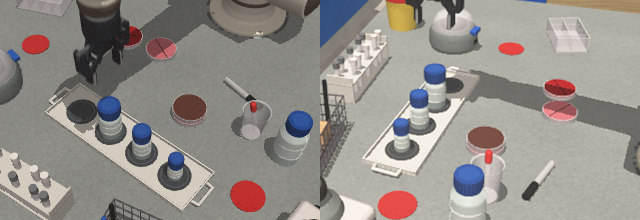

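All three placed bottles stand upright on their pads, and the beaker is about 10 cm from the 250 and 10 cm tall, so the path is clear above it.

Scaled: 39.4 cm / 50 = 0.788, -17.8 cm / 50 = -0.356.

Emit:
servo_tool(moves=[[-0.02,0.044,0,0],[-0.05,0.11,0,0],[-0.08,0.178,0,0],[-0.11,0.244,0,0],[-0.14,0.31,0,0],[-0.17,0.376,0,0],[-0.2,0.442,0,0],[-0.23,0.51,0,0],[-0.26,0.576,0,0],[-0.29,0.642,0,0],[-0.32,0.708,0,0],[-0.344,0.76,0,0],[-0.356,0.788,-0.02,0],[-0.356,0.788,-0.03,0],[-0.356,0.788,-0.03,0],[-0.356,0.788,-0.03,0]], claw=0)

```text
time: 22.68
ee_pos: [0.4422, 0.3104, 0.1961]
tcp_rot: [-180.0, 0.0, 83.9]
wrist_force: [0.3, -1.0, -0.1]
opening: 0.0854
grasp_force: 0.0
```

```bash
python3 wc.py .143 .054 .027
```

```text
22.6833 tcp [0.44220376 0.31040991 0.19612802] cap [0.44225621 0.30995601] delta cm [ 0.0052454  -0.04539023] pix [322.72880969 250.45739091] 8754 [8990.473813685821] [ 5.33898969e-08 -5.59422887e-07]
```

Scaled: -8.3 cm / 50 = -0.166, -8 cm / 50 = -0.16.

Emit:
servo_tool(moves=[[0,0,-0.03,0],[0,0,-0.07,0],[0,0,-0.11,0],[0,0,-0.144,0],[0,0,-0.16,0],[0,0,-0.166,0],[0,0,-0.166,0],[0,0,-0.166,0]])

```text
time: 23.4
ee_pos: [0.4428, 0.311, 0.1144]
tcp_rot: [179.9, -0.0, 83.9]
wrist_force: [0.9, -0.1, 0.2]
opening: 0.0854
grasp_force: 0.0
```

Emit:
servo_tool(moves=[[0,0,0,0],[0,0,0,0],[0,0,0,0],[0,0,0,0],[0,0,0,0],[0,0,0,0],[0,0,0,0],[0,0,0,0],[0,0,0,0],[0,0,0,0]], claw=1, force=40)

```text
time: 24.23
ee_pos: [0.4426, 0.3113, 0.1144]
tcp_rot: [179.9, -0.1, 83.9]
wrist_force: [-0.4, -0.0, 4.6]
opening: 0.0527
grasp_force: 41.9
```

Scaled: 16.5 cm / 50 = 0.33, 16 cm / 50 = 0.32.

Emit:
servo_tool(moves=[[0,0,0.006,0],[0,0,0.02,0],[0,0,0.05,0],[0,0,0.09,0],[0,0,0.14,0],[0,0,0.19,0],[0,0,0.24,0],[0,0,0.29,0],[0,0,0.32,0],[0,0,0.33,0],[0,0,0.33,0]])

```text
time: 25.15
ee_pos: [0.4425, 0.3113, 0.2793]
tcp_rot: [179.9, -0.1, 83.9]
wrist_force: [-0.0, 1.3, -3.5]
opening: 0.053
grasp_force: 43.3
```

Emit:
servo_tool(moves=[[0.008,-0.02,0,0],[0.02,-0.06,0,0],[0.04,-0.12,0,0],[0.06,-0.18,0,0],[0.082,-0.24,0,0],[0.102,-0.3,0,0],[0.122,-0.36,0,0],[0.142,-0.42,0,0],[0.162,-0.48,0,0],[0.182,-0.54,0,0],[0.204,-0.6,0,0],[0.224,-0.66,0,0],[0.244,-0.72,0,0],[0.264,-0.78,0,0],[0.284,-0.84,0,0],[0.304,-0.9,0,0],[0.32,-0.944,0,0],[0.33,-0.974,0,0],[0.334,-0.986,0,0],[0.334,-0.986,0,0]])

```text
time: 26.82
ee_pos: [0.6088, -0.1834, 0.2762]
tcp_rot: [-179.8, -0.0, 83.8]
wrist_force: [-0.9, 1.1, -3.8]
opening: 0.0531
grasp_force: 43.4
```

Emit:
servo_tool(moves=[[0,0,0,0],[0,0,0,0],[0,0,0,0]])

```text
time: 27.07
ee_pos: [0.609, -0.1809, 0.2785]
tcp_rot: [180.0, -0.0, 84.0]
wrist_force: [-0.6, 0.8, -4.0]
opening: 0.0532
grasp_force: 43.4
```

Contact is expected near z = 0.1224, so I'll descend 15.3 cm and check before the last millimetres.

Scaled: -15.3 cm / 50 = -0.306, -15.2 cm / 50 = -0.304.

Emit:
servo_tool(moves=[[0,0,-0.02,0],[0,0,-0.06,0],[0,0,-0.1,0],[0,0,-0.14,0],[0,0,-0.18,0],[0,0,-0.22,0],[0,0,-0.25,0],[0,0,-0.274,0],[0,0,-0.29,0],[0,0,-0.3,0],[0,0,-0.304,0],[0,0,-0.306,0],[0,0,-0.306,0],[0,0,-0.306,0],[0,0,-0.306,0]])

```text
time: 28.32
ee_pos: [0.6095, -0.1821, 0.126]
tcp_rot: [179.9, 0.0, 83.9]
wrist_force: [-0.4, -0.5, -3.7]
opening: 0.0526
grasp_force: 43.4
```

Scaled: -0.33 cm / 50 = -0.0066, -0.3 cm / 50 = -0.006.

Emit:
servo_tool(moves=[[0,0,-0.001,0],[0,0,-0.002,0],[0,0,-0.003,0],[0,0,-0.004,0],[0,0,-0.005,0],[0,0,-0.006,0],[0,0,-0.0066,0],[0,0,-0.0066,0]])

```text
time: 28.98
ee_pos: [0.6093, -0.182, 0.1224]
tcp_rot: [180.0, 0.0, 83.9]
wrist_force: [-0.1, 0.0, 0.5]
opening: 0.0529
grasp_force: 43.9
```

Scaled: -0.08 cm / 50 = -0.0016, -0.06 cm / 50 = -0.0012.

Emit:
servo_tool(moves=[[0,0,-0.0006,0],[0,0,-0.0012,0],[0,0,-0.0016,0],[0,0,-0.0016,0]])

```text
time: 29.32
ee_pos: [0.6093, -0.1821, 0.1224]
tcp_rot: [179.9, 0.0, 83.9]
wrist_force: [-0.9, 0.2, 7.0]
opening: 0.0529
grasp_force: 44.5
```

Scaled: 0.05 cm / 50 = 0.001.

Emit:
servo_tool(moves=[[0,0,0.001,0],[0,0,0.001,0],[0,0,0.001,0],[0,0,0.001,0],[0,0,0.001,0],[0,0,0.001,0]], claw=0.1)

```text
time: 29.82
ee_pos: [0.6092, -0.1819, 0.1216]
tcp_rot: [-180.0, -0.0, 83.9]
wrist_force: [0.5, -0.6, 0.1]
opening: 0.0764
grasp_force: 0.0
```

Scaled: -18 cm / 50 = -0.36, -15 cm / 50 = -0.3.

Emit:
servo_tool(moves=[[0,0,0.01,0],[0,0,0.03,0],[0,0,0.06,0],[0,0,0.1,0],[0,0,0.16,0],[0,0,0.22,0],[-0.06,-0.06,0.24,0],[-0.12,-0.12,0.24,0],[-0.18,-0.18,0.24,0],[-0.24,-0.24,0.24,0],[-0.3,-0.3,0.24,0],[-0.36,-0.36,0.24,0],[-0.36,-0.36,0.24,0],[-0.36,-0.36,0.24,0],[-0.36,-0.36,0.24,0]])

```text
time: 31.07
ee_pos: [0.4293, -0.3621, 0.2426]
tcp_rot: [179.9, 0.0, 83.9]
wrist_force: [-0.0, -0.5, 0.7]
opening: 0.0768
grasp_force: 0.0
```

Run:
```python
from workcell import *
from h import *
np.set_printoptions(precision=4,suppress=True)
ims=[camera(n) for n in("scene","side")]; C=[get_calibration(n) for n in("scene","side")]
P={'25':(.6416,.1159),'50':(.631,.0165),'100':(.6204,-.083),'250':(.6099,-.1824)}
for k,p in P.items():
    H,d,hc=B[k];H+=.008; s=[hullc(proj(cyl(*p,d/2,H-hc,H),c))[0] for c in C]
    o=[blob(blue(i),q) for i,q in zip(ims,s)]
    x,res,A=solve([q[0] for q in o],C,d/2,H-hc,H,p); print(k,'off mm',(x-p)*1000,res,[q[1] for q in o],A)
cv2.imwrite("pics/end.png",np.hstack([cv2.resize(i[120:340,180:400],(400,400)) for i in ims])[:,:,::-1])
print(get_obs()['ee_pos'],get_obs()['wrist_force'])
```

```text
25 off mm [-0.0891  0.26  ] [ 0.3501 -0.3677 -0.3866 -0.4536] [np.int32(249), np.int32(241)] [246.44737903401256, 241.1906618841458]
50 off mm [-0.0006  0.4559] [ 0.2676 -0.1538 -0.2058 -0.4237] [np.int32(343), np.int32(302)] [344.656183605548, 305.4348686072044]
100 off mm [-0.0198  1.4211] [ 0.1104  0.0557  0.0041 -0.2453] [np.int32(479), np.int32(372)] [491.1394766860176, 391.07087556109764]
250 off mm [ 0.3093 -0.6637] [ 0.0774  0.0241 -0.0135 -0.1857] [np.int32(482), np.int32(347)] [484.88978162489366, 349.1067812391557]
[ 0.4301 -0.3612  0.2421] [-0.2532  0.1249  0.1228]
```

View pics/end.png

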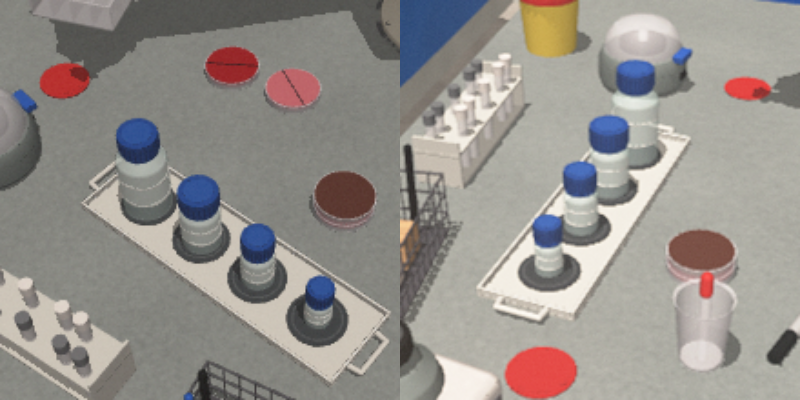

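All four bottles stand upright, within about 1.5 mm of their pad centres. They run in size order from the mixer end, and the gripper is clear of everything.

```bash
python3 -c "
from workcell import *
print(job_done())"
```

```text
the job is handed in; nothing more can be done
None
```

I handed the job in at about 31 s with all four bottles upright and within about 1.5 mm of their pad centres, running 25, 50, 100, 250 from the pad nearest the vortex mixer; each was set down with about 7–8 N of contact force, and none was dropped or knocked over.

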